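# Power up the lab bench from the switched socket strip

### The arm

A 6-joint arm with a two-finger parallel gripper is mounted at the origin on the work surface. World frame = base frame: x ahead of the robot, y to its left, z up, the work surface at z = 0. Lengths are in m, angles in degrees, forces in N, time in s.
With the tool pointing down it reaches from about 0.4 to 0.825 m from the base axis. Payload 7 kg.
Tool frame: the origin (TCP) lies at the very end of the fingers, on their centre line; the grasp point (between the pads) lies 19 mm behind it (r.hold_point_z is the distance from the TCP to the grasp point, in m); x points along the fingers, y is the direction in which the jaws open and shut, and the axes are right-handed (so a half turn about x gives the same grasp; the last joint's range is limited). The gripper opens to 88 mm and grips with 3 to 60 N. Pads are 19 mm wide; open, the fingers measure 130 mm over their backs; the gripper's body (78 mm by 193 mm) begins 47 mm behind the grasp point.
Start: joints at [90.877, 20.546, 0.682, 0, -70.136, -16.507], TCP at [0.182, 0.65, 0.227] pointing down, gripper open.
Joint ranges: [-176.03, 176.03], [-82.01, 121.73], [-58.28, 71.71], [-173.87, 95.51], [-174.79, -0.11], [-173.66, 173.66]. Speed limits (degrees/s): [136.94, 136.94, 172.46, 180, 180, 180].

### API

Orientations are given as [roll, pitch, yaw] about the fixed x, y, z axes, in that order (R = Rz(yaw) Ry(pitch) Rx(roll)).
In Python, from plant import r gives the robot as it stands. The module is installed in compiled form; this text tells all that it offers.
- The arm moves only by the shell command python3 -m creep 'ROWS' [FORCE]. ROWS is JSON, a list of rows, each a list of 7 numbers: the turn, a rotation vector about the tool's x, y, z in rad, then the shift along the tool's x, y, z in cm, then the opening in per cent of the stroke, from 0 (shut) to 100 (fully open). In form: [[rx, ry, rz, x, y, z, fingers], ...]. A call has 1 to 8 rows; each row shifts and turns the commanded pose from where the row before left it, along the tool's axes as they then stand; what a row does not reach is not made up. A row lasts 1/10 s, in which the tool goes at most 50 mm and 8.59 degrees, less where a joint would pass 70% of its speed; a pose out of reach is approached as far as the arm can. A call is refused whole if a number of a shift passes 5 or a number of a turn 0.15, either way. A call with a gripper value outside its range is refused whole. The fingers move at their own pace and stop on an object; FORCE is the grip in N (left out, the last holds). Time passes only in rows, so rows that do not move let the fingers close. It gives the time, the measured TCP pose, the force and the opening at its end, in the units of the state.
- r.get_state(): the state, without advancing time (a new reading comes with each control period).
- r.capture(name): name is "side" or "top"; returns (picture, depth): 420x560x3 uint8, blue, green, red; 420x560 float32, m along the optical axis (not along the pixel's ray), 0 where there is no reading.
- r.camera_info(name): a dict with "fovy" (degrees; the focal length in pixels is half the picture's height over the tangent of half this angle, whatever the lens; pixels are square), "cx", "cy" (the principal point, pixels), "camera_from_world" (4x4, takes a point from world to camera coordinates). Camera axes: x right, y down, z forward; pixel columns grow to the right and rows downward; lengths in m; the calibration is good to about 2 mm. A picture is of the moment at which its call begins. camera_info takes no time and is no camera call.
- r.close_job(): hands the job in, once; it reports no verdict.
Trained networks look in the newest picture that a camera, given by its name, has taken for a name from the list of things; names that differ only in an ending like _2 or _b are one class to them, and where a whole thing is asked for, a point or a joint stands for the part that bears it (a point fixed in the world has none). Each returns a list of dicts, best first, with "score" (0 to 1); they miss things now and then, are a little off and sometimes report something else, mostly with a low value. They report only what shows in the picture. A call takes as long as a camera call.
- r.look_for(query, camera): "rect" ([left, top, right, bottom] in pixels, round what is visible of it).
- r.masks_of(query, camera): "pixels" (420x560 bool, what is visible of it) and "rect" ([left, top, right, bottom] in pixels, round what is visible of it).
The state is a dict: "time_s": time; "joints": joint angles; "qd": joint speeds; "joint_torque": joint torques, N m; "tcp_pos": TCP position; "eef_rot": TCP orientation; "contact_force": force on the tool from outside, world axes, zero at the start; "moment": the same for the moment, N m; "gripper_width": finger opening in m.
Only numpy, scipy, OpenCV 4.12 (cv2) and the standard library are available. Lean on these libraries where they do the work, as an engineer would, in place of code of your own. Each camera call takes 0.05 s, during which the arm holds its last target. There are 200 camera calls.

### The job

Power up the bench from the socket strip: press the main switch on first, then switch on the socket that the network repeater (the block with two stub antennas) is plugged into, and only once that is on, switch on the socket of the round sensor hub, which looks for the network as it starts. Just press the rockers with a fingertip until they click over: leave the other two sockets off, everything plugged in where it is, and the other things on the desk where they stand.

Things in the scene. Friction and masses are not known exactly. Their poses are not given: they have to be found in the camera images.
- strip: Grey metal socket strip screwed to the desk, 92 mm wide (x), 330 long (y), top face 46 mm high. Origin: centre of its underside; y runs along it away from the main switch, z up. Sockets (recess 39 wide, 16 deep) at x -18, y -72, -6, 60, 126 mm. Each has its own small black rocker beside it at x 32, same y (pivot; 30 mm long along y, 14 wide). Main switch, the largest rocker, at the -y end: pivot x 4, y -137.
- main (a joint): Main switch (V-shaped rocker, 32 mm long along strip x, 24 wide), rad: 0 off (start), 0.28 on, flips at 0.14 and stays. Its ON half, marked by a white bar, points to strip +x and starts raised, its end 6.5 mm above the strip's top; pushed straight down 4 mm it lies level, 2.5 mm above. About 4 N. Press near its outer end: a finger lying across the pivot onto the other half blocks it.
- main_on (a point): Point on the top face of the main switch's ON half, 4 mm in from its outer end and 12 mm from its pivot line; it moves with the rocker. Nothing stands beyond the end: the finger may overhang it.
- switch1 (a joint): Small black rocker beside socket 1, rad: 0 off (start), 0.28 on, flips at 0.14 and stays. Same V shape, heights and force as the main switch; its ON half (raised at the start, white bar) points to strip +y. Press straight down near its outer end, not across the pivot.
- switch1_on (a point): Point on the top face of the ON half of the rocker beside socket 1, 4 mm in from its outer end and 11 mm from its pivot line; it moves with the rocker. The finger may overhang the end.
- socket1 (a point): Centre of the mouth of socket 1 at the strip's top face (strip x -18, y -72 mm); socket 1 is next to the main switch.
- switch2 (a joint): Small black rocker beside socket 2, rad: 0 off (start), 0.28 on, flips at 0.14 and stays. Same V shape, heights and force as the main switch; its ON half (raised at the start, white bar) points to strip +y. Press straight down near its outer end, not across the pivot.
- switch2_on (a point): Point on the top face of the ON half of the rocker beside socket 2, 4 mm in from its outer end and 11 mm from its pivot line; it moves with the rocker. The finger may overhang the end.
- socket2 (a point): Centre of the mouth of socket 2 at the strip's top face (strip x -18, y -6 mm); socket 1 is next to the main switch.
- switch3 (a joint): Small black rocker beside socket 3, rad: 0 off (start), 0.28 on, flips at 0.14 and stays. Same V shape, heights and force as the main switch; its ON half (raised at the start, white bar) points to strip +y. Press straight down near its outer end, not across the pivot.
- switch3_on (a point): Point on the top face of the ON half of the rocker beside socket 3, 4 mm in from its outer end and 11 mm from its pivot line; it moves with the rocker. The finger may overhang the end.
- socket3 (a point): Centre of the mouth of socket 3 at the strip's top face (strip x -18, y 60 mm); socket 1 is next to the main switch.
- switch4 (a joint): Small black rocker beside socket 4, rad: 0 off (start), 0.28 on, flips at 0.14 and stays. Same V shape, heights and force as the main switch; its ON half (raised at the start, white bar) points to strip +y. Press straight down near its outer end, not across the pivot.
- switch4_on (a point): Point on the top face of the ON half of the rocker beside socket 4, 4 mm in from its outer end and 11 mm from its pivot line; it moves with the rocker. The finger may overhang the end.
- socket4 (a point): Centre of the mouth of socket 4 at the strip's top face (strip x -18, y 126 mm); socket 1 is next to the main switch.
- repeater: Network repeater: white plug-in block 46 x 46 mm with two round stub antennas on its top, 32 mm above the strip (antennas 53 mm). It sits loose in one of the four sockets, a different one each time. Origin: centre of the underside of its round plug foot, on the socket's floor 16 mm below the strip's top face; z up.
- hub: Sensor hub: white round plug-in puck 52 mm in diameter with a domed top 31 mm above the strip, loose in another of the sockets. Origin as for the repeater.
- charger: Twin USB charger: plain white plug-in block 36 x 48 mm, 38 mm above the strip, two dark slots on its top, loose in another of the sockets. Its socket stays off. Origin as for the repeater.
- cover: Grey round socket cover, 37 mm in diameter with a small tab, lying sunk in the remaining socket. Its socket stays off. Origin as for the repeater.
- mug: Blue ceramic mug, 80 mm wide without the handle, 95 mm high, standing on the desk left of the strip. Origin: centre of its underside.
- mouse: Black computer mouse, about 100 x 58 x 34 mm, on the desk right of the strip. Origin: centre of its underside.
- screwdriver: Screwdriver about 170 mm long, lying on the desk to the right, nearer the robot. Origin: under its middle.

How it is judged (in metres and radians):
On the way, in this order (a step that is already met when the one before it is completed fails the run):
1. the main switch is on (value of joint main above 0.22 rad), for 0.2 s.
2. then the repeater's socket is switched on (value of joint main above 0.22 rad and ((horizontal distance between repeater and socket1 below 0.015 m and value of joint switch1 above 0.22 rad) or (horizontal distance between repeater and socket2 below 0.015 m and value of joint switch2 above 0.22 rad) or (horizontal distance between repeater and socket3 below 0.015 m and value of joint switch3 above 0.22 rad) or (horizontal distance between repeater and socket4 below 0.015 m and value of joint switch4 above 0.22 rad))), for 0.2 s.
3. then the hub's socket is switched on (all of step 2 and ((horizontal distance between hub and socket1 below 0.015 m and value of joint switch1 above 0.22 rad) or (horizontal distance between hub and socket2 below 0.015 m and value of joint switch2 above 0.22 rad) or (horizontal distance between hub and socket3 below 0.015 m and value of joint switch3 above 0.22 rad) or (horizontal distance between hub and socket4 below 0.015 m and value of joint switch4 above 0.22 rad))), for 0.2 s.
At the end, for the whole second after the job is handed in: The main switch and the rockers of the repeater's and the hub's sockets are on (joint above 0.22 of 0.28 rad), the other two rockers are off (below 0.06 rad), and all four plugged-in things still sit in their sockets (moved less than 6 mm, tilted less than 0.10 rad) (all of step 3 and ((horizontal distance between charger and socket1 below 0.015 m and value of joint switch1 below 0.06 rad) or (horizontal distance between charger and socket2 below 0.015 m and value of joint switch2 below 0.06 rad) or (horizontal distance between charger and socket3 below 0.015 m and value of joint switch3 below 0.06 rad) or (horizontal distance between charger and socket4 below 0.015 m and value of joint switch4 below 0.06 rad)) and ((horizontal distance between cover and socket1 below 0.015 m and value of joint switch1 below 0.06 rad) or (horizontal distance between cover and socket2 below 0.015 m and value of joint switch2 below 0.06 rad) or (horizontal distance between cover and socket3 below 0.015 m and value of joint switch3 below 0.06 rad) or (horizontal distance between cover and socket4 below 0.015 m and value of joint switch4 below 0.06 rad)) and distance of each of repeater, hub, charger, cover from where it was at the start of the episode below 0.006 m and angle between each of repeater, hub, charger, cover's own z axis and vertical below 0.1 rad); the robot touches nothing.
It fails at once if a socket switched on while the main switch is off (value of joint main below 0.14 rad and value of joint any of switch1, switch2, switch3, switch4 above 0.14 rad).
It fails at once if the hub's socket on while the repeater's is off (((horizontal distance between hub and socket1 below 0.015 m and value of joint switch1 above 0.14 rad) or (horizontal distance between hub and socket2 below 0.015 m and value of joint switch2 above 0.14 rad) or (horizontal distance between hub and socket3 below 0.015 m and value of joint switch3 above 0.14 rad) or (horizontal distance between hub and socket4 below 0.015 m and value of joint switch4 above 0.14 rad)) and ((horizontal distance between repeater and socket1 below 0.015 m and value of joint switch1 below 0.14 rad) or (horizontal distance between repeater and socket2 below 0.015 m and value of joint switch2 below 0.14 rad) or (horizontal distance between repeater and socket3 below 0.015 m and value of joint switch3 below 0.14 rad) or (horizontal distance between repeater and socket4 below 0.015 m and value of joint switch4 below 0.14 rad))).
It fails at once if the charger's or the covered socket switched on (((horizontal distance between charger and socket1 below 0.015 m and value of joint switch1 above 0.14 rad) or (horizontal distance between charger and socket2 below 0.015 m and value of joint switch2 above 0.14 rad) or (horizontal distance between charger and socket3 below 0.015 m and value of joint switch3 above 0.14 rad) or (horizontal distance between charger and socket4 below 0.015 m and value of joint switch4 above 0.14 rad)) or ((horizontal distance between cover and socket1 below 0.015 m and value of joint switch1 above 0.14 rad) or (horizontal distance between cover and socket2 below 0.015 m and value of joint switch2 above 0.14 rad) or (horizontal distance between cover and socket3 below 0.015 m and value of joint switch3 above 0.14 rad) or (horizontal distance between cover and socket4 below 0.015 m and value of joint switch4 above 0.14 rad))).
It fails at once if a plugged-in thing lifted, pulled out or knocked askew (moved over 8 mm or tilted over 0.15 rad) (distance of any of repeater, hub, charger, cover from where it was at the start of the episode above 0.008 m or angle between any of repeater, hub, charger, cover's own z axis and vertical above 0.15 rad).
It fails at once if the mug, the mouse or the screwdriver moved over 20 mm (distance of any of mug, mouse, screwdriver from where it was at the start of the episode above 0.02 m).
It also fails if it takes over 42 s, if anything falls off the work surface, if the arm or the gripper's body presses on something with over 40 N, if the wrist force passes 120 N, or if a joint passes its speed limit or range.

## Working session

There is one attempt and no reset: what is moved stays moved. The work goes in short steps, Python scripts to look and compute and a shell command to move; the robot and the scene stay as the last step left them, time stands still between calls to the robot, and variables do not carry over. Pictures are saved under pics/ and viewed, about 8 in all and at most 12, crops included, and the job is handed in when it is done.

```bash
mkdir -p pics; python3 - <<'E'
from plant import r
import cv2,numpy as np
for n in("top","side"):
    p,d=r.capture(n); cv2.imwrite(f"pics/{n}0.png",p); np.save(f"pics/{n}0.npy",d)
    c=r.camera_info(n); print(n,c["fovy"],c["cx"],c["cy"],np.round(c["camera_from_world"],4).tolist())
    for q in("strip","repeater","hub","charger","cover","main","switch1"):
        print(q,[(round(x["score"],2),np.round(x["rect"]).tolist()) for x in r.look_for(q,n)[:4]])
s=r.get_state();print(s)
E
```

```text
top 47.27897531772086 286.1568850927662 211.3902289711571 [[-0.0003, -0.9999, -0.0152, -0.0156], [-0.9987, 0.0011, -0.0513, 0.4677], [0.0513, 0.0151, -0.9986, 1.3089], [0.0, 0.0, 0.0, 1.0]]
strip [(0.83, [214.0, 146.0, 337.0, 204.0]), (0.48, [266.0, 170.0, 288.0, 190.0])]
repeater [(0.77, [292.0, 178.0, 310.0, 195.0])]
hub [(0.58, [219.0, 160.0, 241.0, 178.0]), (0.42, [276.0, 160.0, 291.0, 166.0])]
charger [(0.8, [267.0, 173.0, 290.0, 191.0]), (0.49, [300.0, 162.0, 312.0, 173.0])]
cover [(0.68, [395.0, 232.0, 404.0, 294.0])]
main [(0.43, [322.0, 176.0, 332.0, 190.0])]
switch1 [(0.55, [229.0, 148.0, 244.0, 156.0]), (0.5, [299.0, 162.0, 313.0, 173.0]), (0.47, [292.0, 176.0, 311.0, 194.0])]
side 45.522319618448726 278.55123036279747 204.25007245785275 [[0.7777, -0.6285, -0.0143, -0.3755], [-0.4993, -0.6037, -0.6214, 0.2557], [0.3819, 0.4904, -0.7833, 1.3521], [0.0, 0.0, 0.0, 1.0]]
strip [(0.96, [265.0, 147.0, 338.0, 238.0]), (0.51, [283.0, 310.0, 310.0, 332.0])]
repeater [(0.51, [291.0, 191.0, 315.0, 211.0]), (0.32, [189.0, 107.0, 220.0, 144.0])]
hub [(0.58, [265.0, 153.0, 281.0, 166.0])]
charger [(0.72, [320.0, 193.0, 321.0, 200.0])]
cover [(0.43, [277.0, 174.0, 287.0, 179.0])]
main [(0.5, [315.0, 211.0, 329.0, 224.0])]
switch1 []
{'time_s': 0.8, 'joints': array([ 9.08771231e+01,  2.05445227e+01,  6.82898596e-01,  1.34028434e-03,
       -7.01368728e+01, -1.65051945e+01]), 'qd': array([ 0.00784177, -0.02423426,  0.00186076, -0.06979626,  0.00775131,
       -0.02107052]), 'joint_torque': array([-4.81091502e-04, -5.82288909e+01,  2.93288934e+01,  7.00214311e+00,
        1.28131692e-02,  1.25499003e-06]), 'tcp_pos': array([0.1818791 , 0.65001758, 0.22659337]), 'eef_rot': array([-113.48017114,   89.99803832,   50.89221275]), 'contact_force': array([-0.0207291 , -0.5301593 , -0.45033909]), 'moment': array([-0.01463095, -0.01932755, -0.00267506]), 'gripper_width': 0.0877986679742365}
```

```bash
python3 - <<'E'
import cv2,numpy as np
a=cv2.imread("pics/top0.png")[130:220,200:350]; b=cv2.imread("pics/side0.png")[140:250,250:350]
cv2.imwrite("pics/a.png",cv2.resize(a,None,fx=5.3,fy=5.3,interpolation=cv2.INTER_CUBIC))
cv2.imwrite("pics/b.png",cv2.resize(b,None,fx=5,fy=5,interpolation=cv2.INTER_CUBIC))
E
```

```text
(no output)
```

View pics/a.png

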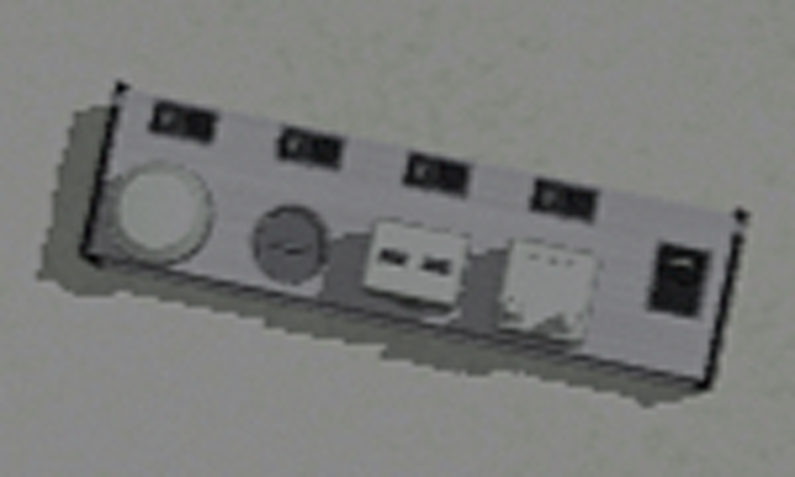

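View pics/b.png

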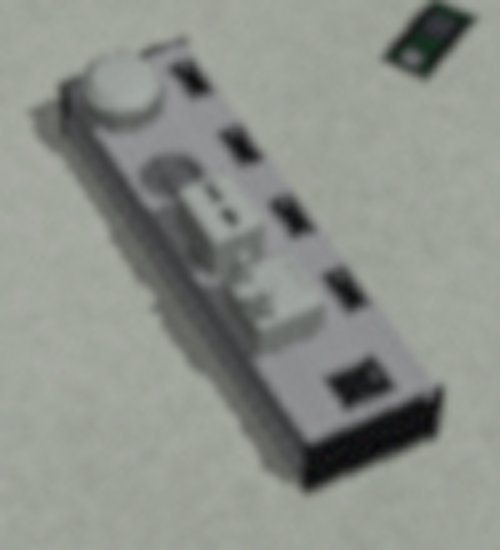

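View pics/top0.png

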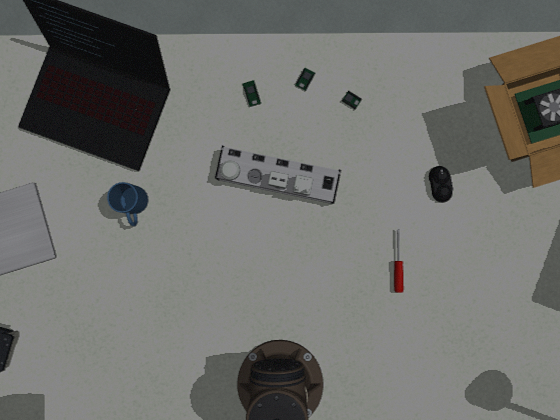

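The top picture shows the strip at px (214–340, 146–204). The main switch is at about (328,183). Going away from it, the sockets hold the block with antennas (1), the charger with two slots (2), the sunk cover (3) and the round hub (4). I'll get the strip's pose from the five rockers.

```bash
cat > h.py <<'E'
import cv2,numpy as np
from plant import r
from scipy.optimize import least_squares
P=np.array([[32,126],[32,60],[32,-6],[32,-72],[4,-137]])/1000
def ray(n,uv,z):
    c=r.camera_info(n); f=210/np.tan(np.radians(c["fovy"]/2)); T=np.array(c["camera_from_world"])
    d=T[:3,:3].T@np.array([(uv[0]-c["cx"])/f,(uv[1]-c["cy"])/f,1]); o=-T[:3,:3].T@T[:3,3]
    return (o+d*(z-o[2])/d[2])[:2]
def blobs(img,seeds):
    out=[]
    g=cv2.resize(cv2.cvtColor(img,cv2.COLOR_BGR2GRAY),None,fx=4,fy=4,interpolation=cv2.INTER_CUBIC)
    m=cv2.morphologyEx((g<75).astype(np.uint8),cv2.MORPH_CLOSE,np.ones((13,13)))
    _,l,st,ce=cv2.connectedComponentsWithStats(m)
    for s in seeds:
        k=l[int(s[1]*4),int(s[0]*4)]
        if k==0: out.append(s); print("miss",s); continue
        (c,sz,a)=cv2.minAreaRect(np.argwhere(l==k)[:,::-1].astype(np.float32)); out.append((np.array(c)+.5)/4-.5); print(np.round(out[-1],1),np.round(np.array(sz)/4,1))
    return out
def fit(W):
    f=lambda p:((P@np.array([[np.cos(p[2]),-np.sin(p[2])],[np.sin(p[2]),np.cos(p[2])]]).T+p[:2])-W).ravel()
    s=least_squares(f,[.5,0,1.3]); return s.x,np.round(1000*s.fun.reshape(-1,2),1)
E
python3 - <<'E'
from h import *
a=[(x/5.3+200,y/5.3+130) for x,y in((190,122),(316,147),(443,173),(571,199),(679,290))]
b=[(x/5+250,y/5+140) for x,y in((190,78),(240,146),(293,216),(346,289),(355,386))]
for n,s in(("top",a),("side",b)):
    img=cv2.imread(f"pics/{n}0.png"); W=np.array([ray(n,q,.049) for q in blobs(img,s)])
    p,e=fit(W); print(n,np.round(p[:2],4),np.degrees(p[2]),e.tolist())
    d=np.load(f"pics/{n}0.npy"); print([round(float(d[int(q[1]),int(q[0])]),3) for q in s])
E
```

```text
[234.  152.5] [12.4  6.3]
[257.9 157.4] [12.3  6.3]
[281.9 162.5] [12.1  6.3]
[305.9 167.3] [12.3  6.3]
[277.1 174.5] [122.8  35.7]
top [0.574 0.038] -20.5165296327977 [[23.2, 20.8], [13.4, 23.4], [4.3, 26.4], [-5.6, 28.9], [-35.2, -99.5]]
[1.296, 1.297, 1.29, 0.0, 1.286]
[287.8 155.3] [7.5 3.6]
[297.7 168.8] [7.7 3.7]
[307.9 182.7] [8.2 3.9]
[318.6 197.4] [8.5 4. ]
[291.7 200.9] [101.1  31.7]
side [0.5605 0.0299] -26.27075084774117 [[25.0, 7.7], [9.5, 13.6], [-6.6, 18.5], [-22.4, 23.6], [-5.5, -63.4]]
[1.611, 1.572, 1.532, 1.496, 1.457]
```

```bash
python3 - <<'E'
from h import *
R={}
for n,s in(("top",[(234,152.5),(257.9,157.4),(281.9,162.5),(305.9,167.3),(327.7,182.5)]),("side",[(287.8,155.3),(297.7,168.8),(307.9,182.7),(318.6,197.4),(321.6,216.8)])):
    W=np.array([ray(n,q,.050) for q in s]); p,e=fit(W); R[n]=p; print(n,np.round(p[:2],4),np.degrees(p[2]),e.tolist())
p=(R["top"]+R["side"])/2
c,s=np.cos(p[2]),np.sin(p[2]);M=np.array([[c,-s],[s,c]])
for k,q in dict(main=(28,-137),sw1=(36,-57),sw4=(36,141)).items(): print(k,np.round(M@np.array(q)/1000+p[:2],4))
from scipy.spatial.transform import Rotation as Ro
print(Ro.from_euler("xyz",r.get_state()["eef_rot"],degrees=True).as_matrix().round(3), r.get_state()["time_s"])
E
```

```text
top [0.5675 0.0073] -11.889952197404247 [[-0.0, 0.0], [-0.1, -0.1], [0.3, -0.0], [-0.2, -0.2], [0.1, 0.2]]
side [0.5622 0.0034] -11.846900662706771 [[0.0, -0.2], [-0.0, 0.2], [-0.3, -0.4], [-0.3, -0.7], [0.7, 1.2]]
main [ 0.5641 -0.1345]
sw1 [ 0.5884 -0.0578]
sw4 [0.6291 0.1359]
[[ 0.    -0.269 -0.963]
 [ 0.    -0.963  0.269]
 [-1.    -0.    -0.   ]] 0.8
```

```bash
python3 -m creep '[[0,0,0,0,3.6,-3.2,0],[0,0,0,0,3.6,-3.2,0],[0,0,0,0,3.6,-3.2,0],[0,0,0,0,3.6,-3.2,0],[0,0,0,0,3.6,-3.2,0],[0,0,0,0,3.6,-3.2,0],[0,0,0,0,3.6,-3.2,0],[0,0,0,0,3.6,-3.2,0]]' 20
python3 -m creep '[[0,0,0,0,3.6,-3.2,0],[0,0,0,0,3.6,-3.2,0],[0,0,0,0,3.6,-3.2,0],[0,0,0,0,3.6,-3.2,0],[0,0,0,0,3.6,-3.2,0],[0,0,0,0,3.6,-3.2,0],[0,0,0,0,3.6,-3.2,0],[0,0,0,0,3.6,-3.2,0]]'
python3 -m creep '[[0.15,0,0,0,0,0,0],[0.15,0,0,0,0,0,0],[0.15,0,0,0,0,0,0],[0.15,0,0,0,0,0,0],[0.15,0,0,0,0,0,0],[0.15,0,0,0,0,0,0],[0.15,0,0,0,0,0,0],[0.15,0,0,0,0,0,0]]'
python3 -m creep '[[0.15,0,0,0,0,0,0],[0.15,0,0,0,0,0,0],[0,0,0,0,0,0,0],[0,0,0,0,0,0,0]]'
cat >st.py <<'E'
from plant import r
import sys,numpy as np
from scipy.spatial.transform import Rotation as Ro
s=r.get_state();M=Ro.from_euler("xyz",s["eef_rot"],degrees=True).as_matrix()
print(s["time_s"],s["tcp_pos"].round(4),"ytool",M[:,1].round(3),"xtool",M[:,0].round(3),"F",s["contact_force"].round(1),"w",round(s["gripper_width"],4),"j",s["joints"].round(1))
t=np.array([float(v) for v in sys.argv[1:4]]); print("to go, tool cm",(100*M.T@(t-s["tcp_pos"])).round(2))
E
python3 st.py 0.5641 -0.1345 0.13
```

```text
time_s: 1.6
tcp_pos: [0.3513, 0.3019, 0.227]
eef_rot: [-105.2, 89.9, 59.2]
contact_force: [1.3, 0.8, 0.6]
gripper_width: 0.0292
time_s: 2.4
tcp_pos: [0.5204, -0.0446, 0.227]
eef_rot: [-150.4, 89.9, 14.0]
contact_force: [0.9, 2.7, 0.6]
gripper_width: 0.0005
time_s: 3.2
tcp_pos: [0.5198, -0.0426, 0.2267]
eef_rot: [-81.5, 90.0, 13.7]
contact_force: [0.3, 0.9, -0.3]
gripper_width: 0.0004
time_s: 3.6
tcp_pos: [0.5198, -0.0426, 0.2267]
eef_rot: [-70.1, 90.0, 8.6]
contact_force: [-0.3, 0.1, -1.3]
gripper_width: 0.0005
3.6 [ 0.5198 -0.0426  0.2267] ytool [-0.981  0.196 -0.   ] xtool [ 0.  0. -1.] F [-0.3  0.1 -1.3] w 0.0005 j [ 16.9   6.  -18.5   0.  -65.5 -28.2]
to go, tool cm [ 9.67 -6.15 -8.14]
```

```bash
python3 -m creep '[[0.01,0,0,2.6,-2,-2.7,0],[0,0,0,2.6,-2,-2.7,0],[0,0,0,2.6,-2.1,-2.7,0],[0,0,0,4.9,0,0,0],[0,0,0,0,0,0,0],[0,0,0,0,0,0,0]]'
python3 st.py 0.5641 -0.1345 0.065
python3 - <<'E'
from h import *
ims=[]
for n,x,y in(("top",270,140),("side",270,150)):
    p,d=r.capture(n); np.save(f"pics/{n}1.npy",d); cv2.imwrite(f"pics/{n}1.png",p); ims.append(cv2.resize(p[y:y+90,x:x+80],None,fx=5,fy=5,interpolation=cv2.INTER_CUBIC))
cv2.imwrite("pics/c.png",np.hstack(ims))
E
```

```text
time_s: 4.2
tcp_pos: [0.5623, -0.1347, 0.0997]
eef_rot: [121.4, 89.9, -160.6]
contact_force: [0.4, -0.1, 1.3]
gripper_width: 0.0005
4.2 [ 0.5623 -0.1347  0.0997] ytool [-0.978  0.208  0.002] xtool [-0.002 -0.001 -1.   ] F [ 0.4 -0.1  1.3] w 0.0005 j [  5.9  18.1 -21.1   0.  -50.9 -17.9]
to go, tool cm [ 3.47 -0.17  0.06]
```

View pics/c.png

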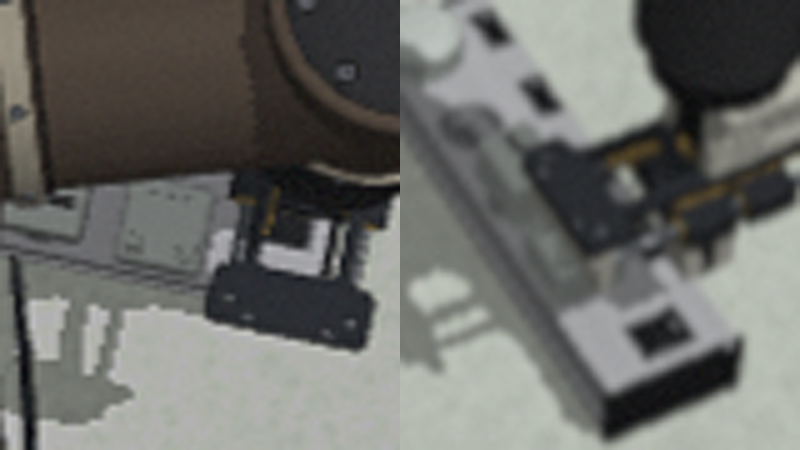

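The side view shows the finger tips at about px (314,210), hanging above and short of the main switch (322,217). I'll go down to 12 mm above the rocker and compare again.

```bash
python3 -m creep '[[0,0,0,3.4,-0.2,0,0],[0,0,0,0,0,0,0],[0,0,0,0,0,0,0]]'
python3 st.py 0.5641 -0.1345 0.065
python3 - <<'E'
from h import *
p,d=r.capture("side"); x,y=295,180
c=r.camera_info("side");T=np.array(c["camera_from_world"]);f=210/np.tan(np.radians(c["fovy"]/2))
q=T@np.append(r.get_state()["tcp_pos"],1);u=np.array([f*q[0]/q[2]+c["cx"],f*q[1]/q[2]+c["cy"]]);print(u,(u-[x,y])*12)
cv2.imwrite("pics/d.png",cv2.resize(p[y:y+50,x:x+60],None,fx=12,fy=12,interpolation=cv2.INTER_CUBIC))
E
```

```text
time_s: 4.6
tcp_pos: [0.5652, -0.1346, 0.0674]
eef_rot: [-92.6, 89.9, -14.6]
contact_force: [0.2, 0.3, 0.2]
gripper_width: 0.0006
4.6 [ 0.5652 -0.1346  0.0674] ytool [-0.978  0.209 -0.001] xtool [ 0.001 -0.    -1.   ] F [0.2 0.3 0.2] w 0.0006 j [  5.9  20.4 -22.8   0.  -46.7 -18. ]
to go, tool cm [ 0.24  0.11 -0.01]
[329.68362879 208.54091043] [416.2035455  342.49092511]
```

View pics/d.png

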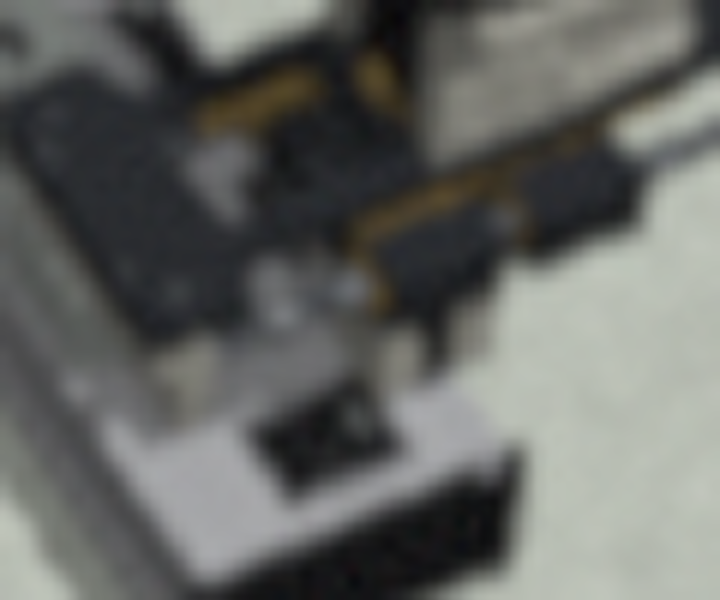

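The TCP prediction in the side image is about 2.5 px too high, and the same bias moves the side fit of the strip. So the top camera's fit looks right, and I'll shift 1–2 mm that way and press in small steps.

```bash
python3 -m creep '[[0,0,0,0.6,0.1,0.15,0],[0,0,0,0.6,0,0,0],[0,0,0,0.1,0,0,0],[0,0,0,0.1,0,0,0],[0,0,0,0.1,0,0,0],[0,0,0,0,0,0,0]]'; python3 st.py 0.5655 -0.133 0.048
```

```text
time_s: 5.25
tcp_pos: [0.5641, -0.1333, 0.0506]
eef_rot: [-93.1, 90.0, -15.3]
contact_force: [0.2, -0.2, 0.1]
gripper_width: 0.001
5.25 [ 0.5641 -0.1333  0.0506] ytool [-0.978  0.21  -0.   ] xtool [ 0. -0. -1.] F [ 0.2 -0.2  0.1] w 0.001 j [  6.   21.6 -23.8   0.  -44.7 -18.2]
to go, tool cm [ 0.26 -0.13  0.06]
```

```bash
python3 -m creep '[[0,0,0,0.1,0,0,0],[0,0,0,0,0,0,0]]'; python3 -m creep '[[0,0,0,0.1,0,0,0],[0,0,0,0,0,0,0]]';  python3 st.py 0.5655 -0.133 0.048
python3 - <<'E'
from h import *
p,d=r.capture("side"); x,y=295,180
cv2.imwrite("pics/e.png",cv2.resize(p[y:y+50,x:x+60],None,fx=12,fy=12,interpolation=cv2.INTER_CUBIC))
E
```

```text
time_s: 5.45
tcp_pos: [0.5636, -0.1333, 0.0493]
eef_rot: [99.3, 90.0, 177.1]
contact_force: [-1.0, -1.0, 0.8]
gripper_width: 0.0004
time_s: 5.65
tcp_pos: [0.5639, -0.1333, 0.0487]
eef_rot: [140.3, 90.0, -141.8]
contact_force: [-0.3, 0.4, 2.2]
gripper_width: 0.0003
5.65 [ 0.5639 -0.1333  0.0487] ytool [-0.978  0.21   0.   ] xtool [-0. -0. -1.] F [-0.3  0.4  2.2] w 0.0003 j [  6.   21.7 -23.9   0.  -44.4 -18.2]
to go, tool cm [ 0.07 -0.15  0.06]
```

View pics/e.png

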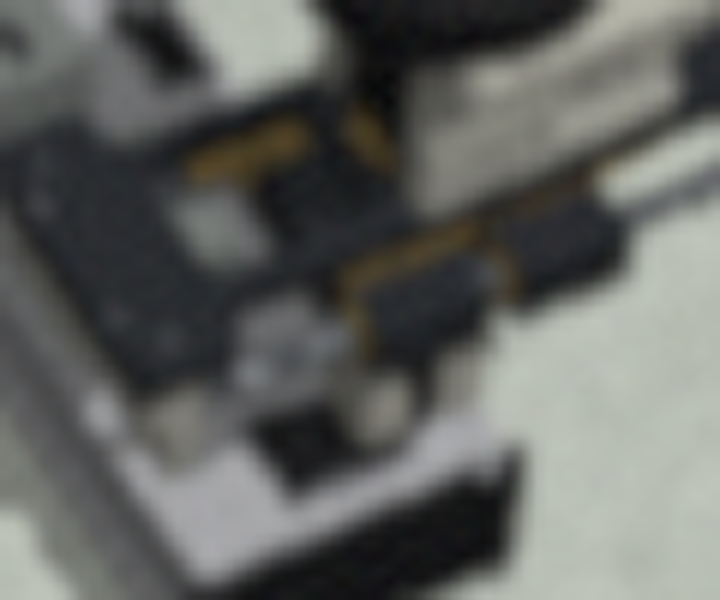

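```bash
python3 -m creep '[[0,0,0,0.05,0,0,0],[0,0,0,0,0,0,0]]'; python3 -m creep '[[0,0,0,0.05,0,0,0],[0,0,0,0,0,0,0]]'; python3 -m creep '[[0,0,0,0.05,0,0,0],[0,0,0,0,0,0,0]]'
```

```text
time_s: 5.9
tcp_pos: [0.5639, -0.1333, 0.0486]
eef_rot: [-133.2, 90.0, -55.3]
contact_force: [-2.3, 0.6, 6.7]
gripper_width: 0.0005
time_s: 6.1
tcp_pos: [0.5639, -0.1334, 0.0484]
eef_rot: [-141.0, 90.0, -63.1]
contact_force: [-3.5, 1.8, 9.8]
gripper_width: 0.0007
time_s: 6.3
tcp_pos: [0.564, -0.1333, 0.0483]
eef_rot: [-122.2, 90.0, -44.3]
contact_force: [-2.8, 1.5, 13.5]
gripper_width: 0.0003
```

```bash
python3 -m creep '[[0,0,0,-2,0,0,0],[0,0,0,-4,0,0,0],[0,0,0,0,-0.5,4,0],[0,0,0,0,-0.5,4,0],[0,0,0,0,0,0,0],[0,0,0,0,0,0,0]]'; python3 st.py 0.5907 -0.056 0.056
python3 - <<'E'
from h import *
ims=[]
for n,x,y in(("side",285,170),("top",285,140)):
    p,d=r.capture(n); ims.append(cv2.resize(p[y:y+60,x:x+50],None,fx=8,fy=8,interpolation=cv2.INTER_CUBIC))
cv2.imwrite("pics/f.png",np.hstack(ims))
E
```

```text
time_s: 6.9
tcp_pos: [0.5906, -0.0562, 0.1068]
eef_rot: [91.9, 90.0, 169.9]
contact_force: [-0.1, -0.2, -0.2]
gripper_width: 0.0009
6.9 [ 0.5906 -0.0562  0.1068] ytool [-0.978  0.209  0.   ] xtool [-0.  0. -1.] F [-0.1 -0.2 -0.2] w 0.0009 j [ 13.4  18.9 -18.8  -0.  -52.4 -25.5]
to go, tool cm [ 5.08 -0.01  0.03]
```

View pics/f.png

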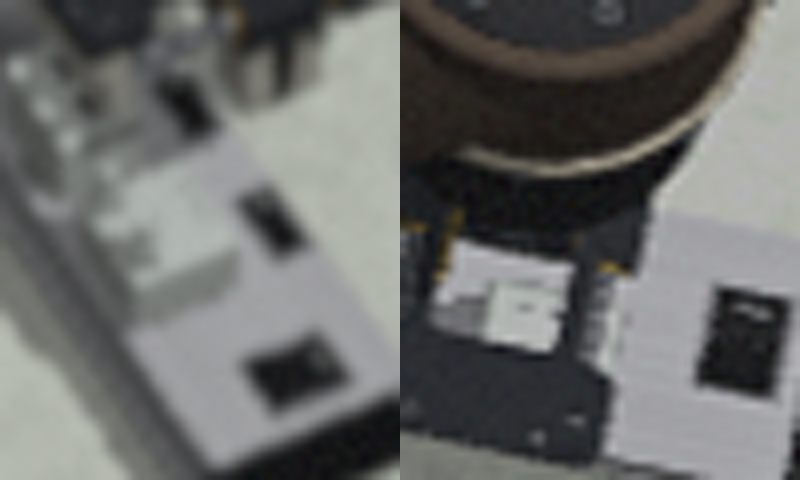

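The side view shows the fingers (px 317–322, 180) beside and above switch 1 (px 319,197), and the main switch is free at (322,217). The press stopped firmly at z = 0.0484, which is the "level" height. I'll check that against depth and brightness changes on its two halves.

```bash
python3 - <<'E'
from h import *
o=np.array([.5675,.0073]);a=np.radians(-11.87);M=np.array([[np.cos(a),-np.sin(a)],[np.sin(a),np.cos(a)]])
n="top";c=r.camera_info(n);T=np.array(c["camera_from_world"]);f=210/np.tan(np.radians(c["fovy"]/2))
p,d=r.capture(n);p0=cv2.imread("pics/top0.png");d0=np.load("pics/top0.npy")
def px(x,y):
    w=M@np.array([x,y])/1000+o;q=T@np.array([w[0],w[1],.05,1]);return int(round(f*q[0]/q[2]+c["cx"])),int(round(f*q[1]/q[2]+c["cy"]))
for x in(17,13,9,-1,-5,-9,35,-30):
    R=[]
    for y in(-145,-141,-137,-133,-129):
        u,v=px(x,y); R.append((int(p0[v,u].mean()),int(p[v,u].mean()),round(1000*float(d0[v,u]-d[v,u]),1)))
    print(x,R)
E
```

```text
17 [(19, 28, -3.7), (27, 70, -7.4), (37, 76, -0.8), (17, 40, -5.6), (24, 33, -0.0)]
13 [(18, 35, -7.1), (56, 103, -5.1), (90, 48, -0.8), (79, 31, -2.3), (26, 30, -4.9)]
9 [(20, 34, 0.3), (21, 34, 0.2), (22, 34, -1.9), (22, 35, 0.3), (16, 30, -0.5)]
-1 [(29, 26, 1.2), (28, 33, -1.6), (30, 24, -3.2), (28, 33, 2.0), (23, 25, -5.0)]
-5 [(22, 24, 2.6), (29, 26, 2.1), (28, 28, 4.8), (26, 29, -3.3), (25, 26, 8.8)]
-9 [(24, 25, 0.4), (24, 25, 1.2), (28, 26, 3.8), (23, 28, -2.5), (24, 27, 3.5)]
35 [(124, 165, 9.1), (123, 162, -2.2), (124, 162, 2.1), (125, 162, -1.9), (124, 163, -4.8)]
-30 [(124, 164, 0.9), (122, 162, 0.3), (123, 164, -5.5), (124, 164, -0.5), (122, 162, 2.6)]
```

The ON half is about 4 mm lower, the OFF half is higher and the bar has moved outward, so main is on. Now I'll press switch 1 (repeater).

```bash
python3 -m creep '[[0,0,0,2.5,0,0,0],[0,0,0,2.5,0,0,0],[0,0,0,0.3,0,0,0],[0,0,0,0.2,0,0,0],[0,0,0,0.2,0,0,0],[0,0,0,0,0,0,0]]'; python3 -m creep '[[0,0,0,0.1,0,0,0],[0,0,0,0,0,0,0]]'; python3 -m creep '[[0,0,0,0.1,0,0,0],[0,0,0,0,0,0,0],[0,0,0,0,0,0,0]]';python3 st.py 0.5907 -0.056 0.056
```

```text
time_s: 7.65
tcp_pos: [0.591, -0.0573, 0.0508]
eef_rot: [-71.3, 89.9, 6.6]
contact_force: [0.2, 0.4, -0.1]
gripper_width: 0.0002
time_s: 7.85
tcp_pos: [0.5908, -0.0571, 0.0495]
eef_rot: [-65.7, 90.0, 12.1]
contact_force: [-0.2, -0.5, 1.4]
gripper_width: 0.0007
time_s: 8.15
tcp_pos: [0.5909, -0.0571, 0.0488]
eef_rot: [-81.7, 90.0, -3.8]
contact_force: [-1.5, 0.6, 6.6]
gripper_width: 0.0003
8.15 [ 0.5909 -0.0571  0.0488] ytool [-0.978  0.21  -0.001] xtool [ 0.001 -0.    -1.   ] F [-1.5  0.6  6.6] w 0.0003 j [ 13.3  22.7 -22.1   0.  -45.1 -25.5]
to go, tool cm [-0.72  0.04  0.1 ]
```

```bash
python3 -m creep '[[0,0,0,0.1,0,0,0],[0,0,0,0,0,0,0],[0,0,0,0,0,0,0]]'; python3 -m creep '[[0,0,0,-2,0,0,0],[0,0,0,-4.2,0,0,0],[0,0,0,0,0,4.97,0],[0,0,0,0,0,4.97,0],[0,0,0,0,0,4.97,0],[0,0,0,0,0,4.97,0],[0,0,0,0,0,0,0],[0,0,0,0,0,0,0]]'; python3 st.py 0.6315 0.1375 0.056
cat > chk.py <<'E'
from h import *
import sys
Y=float(sys.argv[1])
o=np.array([.5675,.0073]);a=np.radians(-11.87);M=np.array([[np.cos(a),-np.sin(a)],[np.sin(a),np.cos(a)]])
for n,o in(("top",o),("side",np.array([.5622,.0034]))):
    c=r.camera_info(n);T=np.array(c["camera_from_world"]);f=210/np.tan(np.radians(c["fovy"]/2))
    D=[r.capture(n) for _ in range(3)];p=D[0][0];d=np.mean([k[1] for k in D],0);p0=cv2.imread(f"pics/{n}0.png");d0=np.load(f"pics/{n}0.npy")
    for dy in(13,9,5,-5,-9,-13):
        R=[]
        for x in(28,32,36):
            w=M@np.array([x,Y+dy])/1000+o;q=T@np.array([w[0],w[1],.05,1]);u,v=int(round(f*q[0]/q[2]+c["cx"])),int(round(f*q[1]/q[2]+c["cy"]))
            R.append((int(p0[v,u].mean()),int(p[v,u].mean()),round(1000*float(d0[v,u]-d[v,u]),1)))
        print(n,dy,R)
    cv2.imwrite(f"pics/{n}_{int(Y)}.png",p)
E
python3 chk.py -72
```

```text
time_s: 8.45
tcp_pos: [0.591, -0.0571, 0.0486]
eef_rot: [-87.4, 89.9, -9.5]
contact_force: [-4.1, 1.5, 12.4]
gripper_width: 0.0004
time_s: 9.25
tcp_pos: [0.6322, 0.1386, 0.1086]
eef_rot: [124.7, 90.0, -157.3]
contact_force: [-1.1, -0.9, -0.5]
gripper_width: 0.0004
9.25 [0.6322 0.1386 0.1086] ytool [-0.978  0.208  0.   ] xtool [-0.001 -0.    -1.   ] F [-1.1 -0.9 -0.5] w 0.0004 j [ 29.6  23.3 -11.5  -0.  -55.2 -41.6]
to go, tool cm [ 5.26  0.04 -0.12]
top 13 [(15, 27, -6.2), (23, 29, -1.8), (30, 36, -2.0)]
top 9 [(43, 27, -7.0), (68, 57, -4.0), (35, 47, 1.4)]
top 5 [(30, 33, -5.1), (55, 32, -5.9), (56, 27, -2.2)]
top -5 [(26, 19, 0.4), (23, 25, -0.3), (21, 22, 1.7)]
top -9 [(33, 34, 4.8), (29, 22, 3.0), (23, 23, 3.3)]
top -13 [(28, 22, 6.9), (26, 39, 1.5), (21, 24, 9.7)]
side 13 [(73, 85, -2.5), (60, 50, -5.0), (73, 77, -10.4)]
side 9 [(50, 52, -2.0), (44, 33, -1.7), (62, 47, -6.7)]
side 5 [(39, 43, 3.6), (44, 28, -0.1), (44, 47, 5.9)]
side -5 [(54, 55, 2.2), (20, 22, -0.1), (56, 53, 5.2)]
side -9 [(46, 48, 6.4), (33, 34, 7.8), (35, 31, 3.2)]
side -13 [(65, 70, 1.1), (82, 87, -2.5), (71, 68, 7.1)]
```

Switch 1 is clearly over: its ON half is down and its OFF half is up. Next is switch 4 (hub).

```bash
python3 -m creep '[[0,0,0,2.6,0,-0.1,0],[0,0,0,2.6,0,0,0],[0,0,0,0.3,0,0,0],[0,0,0,0.2,0,0,0],[0,0,0,0.2,0,0,0],[0,0,0,0,0,0,0]]'; python3 -m creep '[[0,0,0,0.1,0,0,0],[0,0,0,0,0,0,0]]'; python3 -m creep '[[0,0,0,0.1,0,0,0],[0,0,0,0,0,0,0],[0,0,0,0,0,0,0]]'; python3 -m creep '[[0,0,0,0.1,0,0,0],[0,0,0,0,0,0,0],[0,0,0,0,0,0,0]]'
```

```text
time_s: 10.15
tcp_pos: [0.6327, 0.1363, 0.051]
eef_rot: [-52.2, 89.9, 25.7]
contact_force: [0.0, -0.4, -0.3]
gripper_width: 0.0003
time_s: 10.35
tcp_pos: [0.6324, 0.1364, 0.0495]
eef_rot: [-48.3, 90.0, 29.6]
contact_force: [1.0, -0.5, -0.7]
gripper_width: 0.0005
time_s: 10.65
tcp_pos: [0.6325, 0.1364, 0.0488]
eef_rot: [-63.3, 89.9, 14.6]
contact_force: [-2.4, -0.0, 7.0]
gripper_width: 0.0006
time_s: 10.95
tcp_pos: [0.6325, 0.1364, 0.0487]
eef_rot: [-69.5, 89.9, 8.4]
contact_force: [-4.1, 0.9, 11.7]
gripper_width: 0.0004
```

```bash
python3 -m creep '[[0,0,0,-2,0,0,0],[0,0,0,-4.5,0,0,0],[0,0,0,-4.5,0,0,0],[0,0,0,0,0,4.9,0],[0,0,0,0,0,4.9,0],[0,0,0,0,0,4.9,0],[0,0,0,0,0,4.9,0],[0,0,0,0,0,0,0]]'; python3 chk.py 126; python3 - <<'E'
from h import *
a=cv2.imread("pics/top_126.png")[130:220,200:350];b=cv2.imread("pics/side_126.png")[140:250,250:350]
cv2.imwrite("pics/g.png",np.hstack([cv2.resize(a,(480,288),interpolation=3),cv2.resize(b,(262,288),interpolation=3)]))
print(r.get_state()["contact_force"],r.get_state()["tcp_pos"])
E
```

```text
time_s: 11.75
tcp_pos: [0.6736, 0.3334, 0.1554]
eef_rot: [70.4, 90.0, 148.5]
contact_force: [0.4, -0.4, -0.1]
gripper_width: 0.0003
top 13 [(20, 15, -6.5), (14, 32, -2.8), (29, 26, -5.7)]
top 9 [(44, 34, -5.4), (83, 72, -1.5), (35, 30, 1.1)]
top 5 [(37, 28, -3.1), (53, 22, -3.6), (56, 22, -0.3)]
top -5 [(26, 14, -2.0), (21, 17, -0.5), (20, 12, 1.7)]
top -9 [(25, 25, 0.9), (22, 24, 0.8), (26, 22, 0.6)]
top -13 [(23, 21, 2.8), (17, 31, -2.0), (21, 19, 7.9)]
side 13 [(68, 82, -0.3), (68, 69, 0.7), (89, 89, -4.7)]
side 9 [(62, 67, -2.9), (42, 37, 6.5), (65, 68, -3.4)]
side 5 [(54, 55, -2.0), (42, 37, 6.5), (41, 43, 0.6)]
side -5 [(67, 68, -3.4), (23, 27, 0.3), (51, 50, 4.0)]
side -9 [(67, 65, 0.8), (27, 29, 0.4), (40, 44, 6.1)]
side -13 [(61, 63, 9.6), (69, 78, 6.6), (88, 93, 6.1)]
[0.39388999 0.4893162  0.36451998] [0.67341686 0.32664775 0.15732067]
```

View pics/g.png

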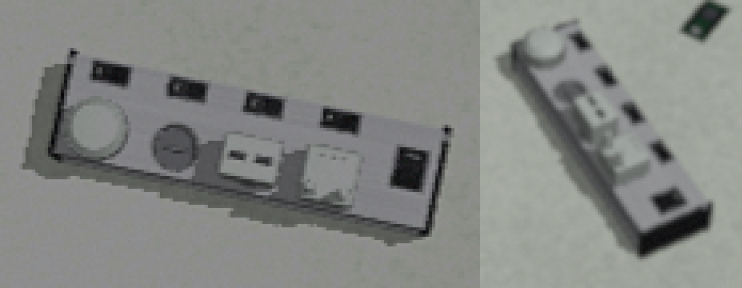

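Everything is still in place. The rockers in sockets 1 and 4 and the main switch show their changed bars. One last check: rockers 2 and 3 unchanged.

```bash
for y in -6 60; do python3 chk.py $y | grep top; done; python3 - <<'E'
from plant import r
print(r.get_state()["time_s"],r.get_state()["qd"].round(2)); print(r.close_job())
E
```

```text
top 13 [(19, 19, -1.3), (19, 21, -1.2), (30, 35, 1.6)]
top 9 [(43, 44, -2.3), (80, 82, -3.9), (35, 37, -4.9)]
top 5 [(34, 35, -1.4), (34, 37, 2.0), (55, 55, 0.7)]
top -5 [(28, 25, -6.9), (23, 28, -1.0), (18, 16, 1.9)]
top -9 [(28, 31, 2.2), (27, 27, -0.3), (26, 26, 2.0)]
top -13 [(29, 33, -5.7), (26, 26, 3.1), (22, 20, 3.0)]
top 13 [(12, 19, 2.8), (18, 20, -0.6), (47, 50, 3.2)]
top 9 [(42, 45, -1.7), (84, 87, 3.1), (39, 41, -5.4)]
top 5 [(38, 37, 1.3), (35, 34, -3.1), (55, 54, 0.6)]
top -5 [(23, 23, -2.6), (24, 23, -2.7), (24, 15, 2.4)]
top -9 [(27, 28, 5.7), (25, 27, -0.7), (21, 27, 1.1)]
top -13 [(27, 31, -2.8), (23, 26, 2.1), (18, 19, 0.3)]
12.65 [ 0.02  0.02  0.06 -0.01  0.02 -0.09]
the job is handed in; nothing more can be done
None
```

I pressed the main switch, then switch 1 (repeater), then switch 4 (hub), with the fingers shut, and handed the job in at about 12.7 s. `close_job` reports no verdict.

- **Presses:** each one stopped firmly at 48.3–48.7 mm, the rocker's level "on" height, with 12–14 N.
- **Switches on:** after each press, depth and brightness changed as expected for main and switch 1, with the ON half lower and the OFF half higher. For switch 4 the top view showed the same brightness change, but the depth change was weaker. Its side-camera depths were too noisy to decide anything.
- **Left alone:** rockers 2 and 3 looked unchanged. In the last picture the four plugged-in things looked unmoved. I did not measure these, nor the mug, mouse and screwdriver again; the arm passed well above the desk. It ended clear of everything, with contact force near zero.
- **Disagreement:** the two cameras placed the strip about 5 mm apart in x and 4 mm in y. I used the top camera, because the side camera also showed the fingertips about 2.5 px off.

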